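Find the hidden release notch of the sample chamber by feel and open it

TASK

The sliding cover of the grey sample chamber is locked by a cam under its winged knob. Turn the knob slowly clockwise, feeling for the torque dip where the hidden notch comes in, and with the knob in the notch slide the cover fully open to the right. Do not force the cover against the lock, and leave the other things on the bench where they are.

Things in the scene. Friction and masses are not known exactly. Their poses are not given: they have to be found in the camera images.
- chamber: grey metal box 180 (x) x 120 (y) x 70 mm high, fixed to the bench. Origin: centre of its underside; x from the knob end (nearer the robot) to the cover end, y to the left, z up. Knob on its top at x -38 mm, y 0. The cover lies on top between two guide rails (9 mm high, along y, at x 5 and 82 mm), over a well with two vials. The lock's ring inside cannot be seen.
- knob_grip (a point): middle of the knob's upright wing, on the vertical turning axis, 94 mm above the bench. The wing is a black bar 46 mm long, 14 mm thick, 80 to 105 mm above the bench, on a round skirt of radius 24 mm whose top is 81 mm above the bench. x axis along the wing, y across its thickness, z up; turns with the knob.
- knob (a joint): angle of the knob, rad: 0 at its rest stop (wing 0.75 counterclockwise of the chamber's x axis), grows clockwise seen from above, far stop at 1.6. Starts within 0.1 of rest. The notch is at another, unmarked angle every time, between 0.4 and 1.4. It may be turned back if overshot.
- knob_axis (a point): where the knob's axis meets the chamber's top, 70 mm up; axes as the chamber's. Feel, N m against turning on: steady drag 0.1 or less; in the last 0.07 rad before the notch's centre it dips to between -0.1 and -0.3 (the knob pulls ahead), past the centre it leaps to +0.3 to +0.5, gone 0.07 further on. Let go within 0.05 rad of the centre it settles there and the cover is free; elsewhere locked.
- cover (a joint): travel of the sliding cover, m; 0 shut, 0.050 fully open at its stop. It slides along the chamber's -y (to the right), with 1.5 N of friction. Locked, it gives only 3 mm and then meets the ring.
- cover_grip (a point): middle of the cover's handle, 92 mm above the bench, moves with the cover. The handle is a black upright bar 40 mm long along x, 12 mm thick along y, 75 to 102 mm above the bench, on a cover plate 70 x 60 mm whose top is 76 mm above the bench. Axes as the chamber's. Shut, it is at x = 43 mm, y = 25 mm in the chamber's frame.
- bottle_blue: small bottle with a blue screw cap, 54 mm wide, 113 mm high, standing left of the chamber; a bystander. Origin under its centre.
- petri: covered petri dish, 61 mm wide, 14 mm high, lying in front to the right of the chamber; a bystander. Origin under its centre.
- sachet: flat sachet 48 x 68 x 9 mm, lying in front to the left of the chamber; a bystander. Origin under its centre.

How it is judged (in metres and radians):
On the way:
1. the knob has been turned clockwise to at least 0.3 rad, the cover still shut (value of joint knob above 0.3 rad and value of joint cover below 0.01 m), for 0.1 s.
At the end, for the whole second after the job is handed in: The cover stands open by at least 44 of its 50 mm, at rest and released; bottle, petri dish and sachet are within 30 mm of where they started (value of joint cover above 0.044 m and velocity of joint cover between -0.01 and 0.01 m/s and distance of each of bottle_blue, petri, sachet from where it was at the start of the episode below 0.03 m); the robot touches nothing.
It fails at once if the cover is forced against its lock (its tongue presses on the cam ring with more than 20 N) (contact force between cover_c2 and anything else above 20 N).
It fails at once if the blue-capped bottle is knocked over (angle between bottle_blue's own z axis and vertical above 0.5 rad).
It also fails if it takes over 72 s, if anything falls off the work surface, if the arm or the gripper's body presses on something with over 40 N, if the wrist force passes 120 N, or if a joint passes its speed limit or range.

ROBOT

A 6-joint arm with a two-finger parallel gripper is mounted at the origin on a cart in front of the work surface, level with it; the furniture and walls round the work are solid. World frame = base frame: x ahead of the robot, y to its left, z up, the work surface at z = 0. Lengths are in mm, angles in rad, forces in N, time in s.
With the tool pointing down it reaches from about 350 to 775 mm from the base axis. Payload 7.3 kg.
Tool frame: the origin (TCP) lies at the very end of the fingers, on their centre line; the grasp point (between the pads) lies 19 mm behind it; x points along the fingers, y is the direction in which the jaws open and shut, and the axes are right-handed (so a half turn about x gives the same grasp; the last joint's range is limited). The gripper opens to 92 mm and grips with 3 to 60 N. Pads are 19 mm wide; open, the fingers measure 130 mm over their backs; the gripper's body (75 mm by 190 mm) begins 47 mm behind the grasp point.
Start: joints at [-1.398, 0.342, 1.524, -0, 1.275, -0.146], TCP at [164.572, -498.559, 226.741] pointing down, gripper open.
Joint ranges: [-2.53, 2.53], [-0.77, 2.02], [0.04, 2.7], [-1, 4.14], [0.28, 2.66], [-3.11, 3.11]. Speed limits (rad/s): [2.57, 2.57, 3.14, 3.14, 3.14, 3.14].

INTERFACE

Orientations are given as [roll, pitch, yaw] about the fixed x, y, z axes, in that order (R = Rz(yaw) Ry(pitch) Rx(roll)).
In Python, from plant import bot gives the robot as it stands.
- The arm moves only by the tool step_arm, never from a script. Its argument "targets" is a list that holds one entry, the list of rows, each a list of 4 numbers: the shift along the tool's x, y, z in m, then the turn about the tool's x in degrees. A call has exactly 5 rows; each row is the pose to reach, as a shift and turn from the pose measured when the call began, along the tool's axes at that moment; what a row does not reach only later rows make up. A row lasts 1/12 s, in which the tool goes at most 41.7 mm and 7.16 degrees, less where a joint would pass 70% of its speed; a pose out of reach is approached as far as the arm can. A call with a gripper value outside its range is refused whole. "jaw" is the closure, from 0 (fully open) to 1 (shut), set as the call begins (left out, the last holds). The fingers move at their own pace and stop on an object; the grip force is fixed at half the most. Time passes only in rows, so rows that repeat a pose let the fingers close, or fill a call up. It gives the time, the measured TCP pose, the force and the opening at its end, in the units of the state.
- bot.get_obs(): the state, without advancing time (a new reading comes with each control period).
- bot.capture(name): name is "scene" or "top" or "wrist"; returns a dict with "color" (480x640x3 uint8, red, green, blue), "depth" (480x640 float32, mm along the optical axis (not along the pixel's ray), 0 where there is no reading), "fov_y" (degrees; the focal length in pixels is half the picture's height over the tangent of half this angle, whatever the lens; pixels are square), "cx", "cy" (the principal point, pixels), "dist_coeffs" ([k1, k2, p1, p2, k3] as OpenCV has them; the pictures are not rectified), "rvec" (rotation vector, rad) and "tvec" (3), from world to camera coordinates, as OpenCV has them. Camera axes: x right, y down, z forward; pixel columns grow to the right and rows downward; lengths in mm; the calibration is good to about 2 mm. A picture is of the moment at which its call begins.
- bot.close_job(): hands the job in, once; it reports no verdict.
The state is a dict: "time": time; "joint_positions": joint angles; "dq": joint speeds; "tau": joint torques, N m; "tool_pos": TCP position; "tcp_rot": TCP orientation; "contact_force": force on the tool from outside, world axes, zero at the start; "moment": the same for the moment, N m; "grip_width": finger opening in mm.
Only numpy, scipy, OpenCV 4.12 (cv2) and the standard library are available. Lean on these libraries where they do the work, as an engineer would, in place of code of your own. Each camera call takes 0.05 s, during which the arm holds its last target. There are 200 camera calls.

## Working session

There is one attempt and no reset: what is moved stays moved. The work goes in short steps, Python scripts to look and compute and a tool call to move; the robot and the scene stay as the last step left them, time stands still between calls to the robot, and variables do not carry over. Pictures are saved under pics/ and viewed, about 8 in all and at most 12, crops included, and the job is handed in when it is done.

Besides the shell and the picture viewer there is one more tool, called after "Call:" as name(argument=value, ...), one argument or row to a line, values as JSON. step_arm: Moves the arm, as the interface text tells. Its arguments: {"type":"object","properties":{"targets":{"type":"array","items":{"type":"array","items":{"type":"array","items":{"type":"number"}}}},"jaw":{"type":"number"}},"required":["targets"]}

```bash
mkdir -p pics; ls; cat > h.py <<'E'
import numpy as np, cv2
from plant import bot
from scipy.spatial.transform import Rotation as R
np.set_printoptions(precision=3,suppress=True)
def cam(c):
    f=240/np.tan(np.radians(c["fov_y"])/2)
    K=np.array([[f,0,c["cx"]],[0,f,c["cy"]],[0,0,1]])
    return K,np.array(c["dist_coeffs"],float),cv2.Rodrigues(np.array(c["rvec"],float))[0],np.array(c["tvec"],float).ravel()
def on_z(c,px,z):
    K,d,Rm,t=cam(c); u=cv2.undistortPoints(np.array(px,float).reshape(-1,1,2),K,d).reshape(-1,2)
    ray=np.c_[u,np.ones(len(u))]@Rm; o=-Rm.T@t
    return o+ray*((z-o[2])/ray[:,2])[:,None]
def at_depth(c,px):
    K,d,Rm,t=cam(c); u=cv2.undistortPoints(np.array(px,float).reshape(-1,1,2),K,d).reshape(-1,2)
    z=np.array([c["depth"][int(p[1]),int(p[0])] for p in px])
    return (np.c_[u,np.ones(len(u))]*z[:,None]-t)@Rm
def proj(c,P):
    K,d,Rm,t=cam(c); return cv2.projectPoints(np.array(P,float),np.array(c["rvec"],float),t,K,d)[0].reshape(-1,2)
def shot(name,file):
    c=bot.capture(name); np.save("pics/"+file+".npy",c,allow_pickle=True)
    cv2.imwrite("pics/"+file+".png",c["color"][:,:,::-1]); return c
def load(file): return np.load("pics/"+file+".npy",allow_pickle=True).item()
E
python3 - <<'E'
from h import *
o=bot.get_obs(); print(o)
for n in("top","scene"):
    c=shot(n,n+"1"); print(n,c["fov_y"],c["dist_coeffs"],-cam(c)[2].T@cam(c)[3])
E
```

```text
pics
{'time': 0.0, 'joint_positions': array([-1.398,  0.343,  1.525,  0.   ,  1.275, -0.146]), 'dq': array([ 0.   , -0.   ,  0.002, -0.001, -0.001,  0.002]), 'tau': array([ -0.   , -43.124, -24.422,   0.072,   0.056,  -0.   ]), 'tool_pos': array([ 164.519, -498.11 ,  226.046]), 'tcp_rot': array([-1.719,  1.569,  1.741]), 'contact_force': array([ 0.019,  0.777, -0.576]), 'moment': array([ 0.049, -0.026, -0.041]), 'grip_width': 91.61837675105318}
top 55.34223539142931 [0.029 0.    0.    0.    0.   ] [ 308.365 -117.727  939.828]
scene 43.137649184723 [0.072 0.    0.    0.    0.   ] [-21.791 520.069 728.896]
```

View pics/top1.png

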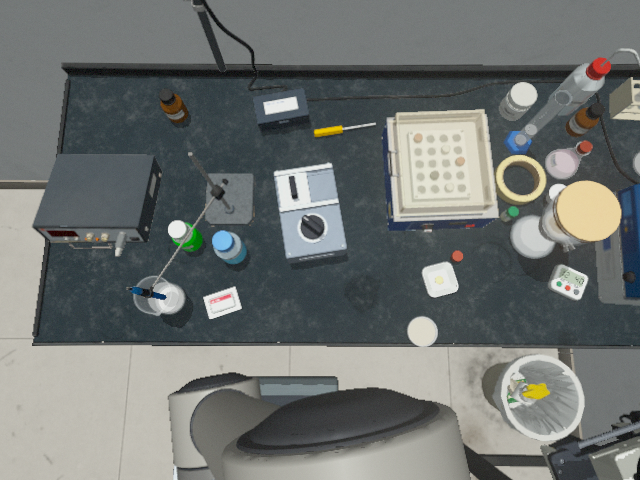

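The top view shows the chamber at about (310,212), with the knob at (313,227), the cover handle at (293,188) and the blue bottle at (229,247). The sachet is at (222,302) and the petri dish at (422,332). I'll enlarge the chamber.

```bash
python3 - <<'E'
from h import *
c=load("top1"); im=c["color"][150:275,255:365,::-1]
cv2.imwrite("pics/crop1.png",cv2.resize(im,None,fx=4.8,fy=4.8,interpolation=cv2.INTER_CUBIC))
E
```

```text
(no output)
```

View pics/crop1.png

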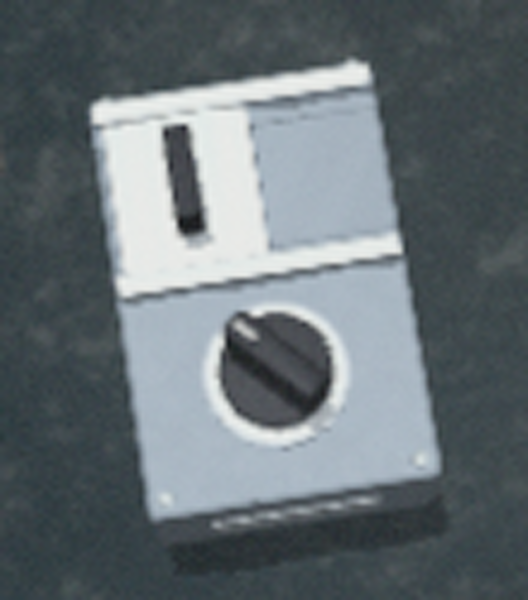

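```bash
python3 - <<'E'
from h import *
c=load("top1"); s=lambda P:np.array(P)/4.8+[255,150]-0.4
n=on_z(c,s([(150,520),(440,472)]),70); f=on_z(c,s([(90,103),(370,62)]),79)
print(n,f); 
yaw=np.arctan2(*( (f.mean(0)-n.mean(0))[[1,0]])); e=n[0]-n[1]; print("len",np.linalg.norm(f.mean(0)[:2]-n.mean(0)[:2]),"wid",np.linalg.norm(e),np.linalg.norm(f[0]-f[1]),"yaw",yaw,np.arctan2(-e[0],e[1]), "f",np.arctan2(-(f[0]-f[1])[0],(f[0]-f[1])[1]))
C=(n.mean(0)+f.mean(0))/2; r=R.from_euler('z',yaw)
print("C",C,"knob",C+r.apply([-38,0,0]),"hand",C+r.apply([43,25,0]))
print("skirt",on_z(c,s([(276,371)]),79), "handle",on_z(c,s([(175,125),(186,216)]),102).mean(0))
w=on_z(c,s([(237,320),(315,395)]),105); print("wing",w, np.arctan2(*(w[0]-w[1])[[1,0]])-yaw,w.mean(0))
print(at_depth(c,s([(200,450),(276,330),(380,400),(182,165),(220,150),(400,470)])))
print("bottle",on_z(c,[(229,243)],110),"petri",on_z(c,[(422,332)],14), "sachet",on_z(c,[(222,302)],9))
o=bot.get_obs(); M=R.from_euler('xyz',o["tcp_rot"]).as_matrix(); print(M)
E
```

```text
[[ 455.512  -50.561   70.   ]
 [ 475.757 -167.043   70.   ]] [[ 628.393  -22.915   79.   ]
 [ 646.957 -138.524   79.   ]]
len 174.31739215739444 wid 118.22799091524448 117.09013002509622 yaw 0.16180645993110104 0.17207831749625893 f 0.15922070285828485
C [551.655 -94.76   74.5  ] knob [ 514.151 -100.882   74.5  ] hand [590.065 -63.16   74.5  ]
skirt [[ 515.085 -100.735   79.   ]] handle [591.742 -62.294 102.   ]
wing [[ 529.332  -85.756  105.   ]
 [ 499.31  -116.535  105.   ]] 0.6360458267821554 [ 514.321 -101.145  105.   ]
[[ 484.487  -70.1     68.96 ]
 [ 531.706 -100.613   80.61 ]
 [ 505.783 -142.928   68.21 ]
 [ 594.925  -62.679   99.187]
 [ 609.647  -76.692   75.3  ]
 [ 476.725 -150.971   68.78 ]]
bottle [[476.174  51.948 110.   ]] petri [[ 317.962 -318.951   14.   ]] sachet [[375.055  81.025   9.   ]]
[[-0.     0.313 -0.95 ]
 [ 0.001 -0.95  -0.313]
 [-1.    -0.001 -0.   ]]
```

Call:
step_arm(
  targets=[
    [[0, -0.012, -0.02, 0], [0, -0.033, -0.056, 0], [0, -0.053, -0.09, 0], [0, -0.073, -0.125, 0], [0, -0.093, -0.159, 0]],
  ],
)

```text
time: 0.52
tool_pos: [287.0, -358.4, 226.0]
tcp_rot: [-1.676, 1.569, 1.784]
contact_force: [0.3, -0.4, -0.5]
grip_width: 92.3
```

Call:
step_arm(
  targets=[
    [[0, -0.02, -0.034, 0], [0, -0.04, -0.068, 0], [0, -0.06, -0.102, 0], [0, -0.08, -0.136, 0], [0, -0.1, -0.17, 0]],
  ],
)

```text
time: 0.93
tool_pos: [418.0, -208.4, 226.1]
tcp_rot: [-1.571, 1.568, 1.889]
contact_force: [-0.2, -0.9, -0.3]
grip_width: 91.3
```

```bash
cat >> h.py <<'E'
def togo(xyz,jawdeg=None):
    o=bot.get_obs(); M=R.from_euler('xyz',o["tcp_rot"]).as_matrix()
    d=M.T@(np.array(xyz)-o["tool_pos"]); ja=np.degrees(np.arctan2(M[1,1],M[0,1]))
    print("t",o["time"],"pos",o["tool_pos"],"jaw",ja,"F",o["contact_force"],"Mz",o["moment"],"w",o["grip_width"],"j6",o["joint_positions"][5])
    print("shift mm",d,"tilt",M[:,0],"turn",None if jawdeg is None else -(jawdeg-ja))
E
python3 -c "
from h import *
togo([514.5,-100.9,150],-41)"
```

```text
t 0.9333 pos [ 418.038 -208.399  226.075] jaw -71.78901697031988 F [-0.17  -0.906 -0.285] Mz [-0.036 -0.057 -0.058] w 91.26449087642848 j6 0.6247809871892003
shift mm [  76.241  -71.792 -125.226] tilt [-0.001  0.002 -1.   ] turn -30.789016970319878
```

Call:
step_arm(
  targets=[
    [[0, -0.017, -0.03, -6], [0.01, -0.034, -0.06, -12.5], [0.025, -0.052, -0.09, -19], [0.045, -0.066, -0.115, -25], [0.065, -0.0718, -0.125, -30.8]],
  ],
)

```text
time: 1.35
tool_pos: [516.3, -98.1, 160.4]
tcp_rot: [-2.716, 1.568, 1.289]
contact_force: [-0.3, -0.5, -0.4]
grip_width: 91.9
```

```bash
python3 -c "
from h import *
shot('wrist','w1'); togo([514.5,-100.9,150],-41)"
```

```text
t 1.4 pos [514.267 -97.067 156.193] jaw -40.16572728206495 F [-1.179  1.332 -3.449] Mz [ 0.01   0.059 -0.003] w 91.95908154020864 j6 0.3646600048183243
shift mm [6.171 2.7   2.779] tilt [-0.006  0.005 -1.   ] turn 0.8342727179350504
```

View pics/w1.png

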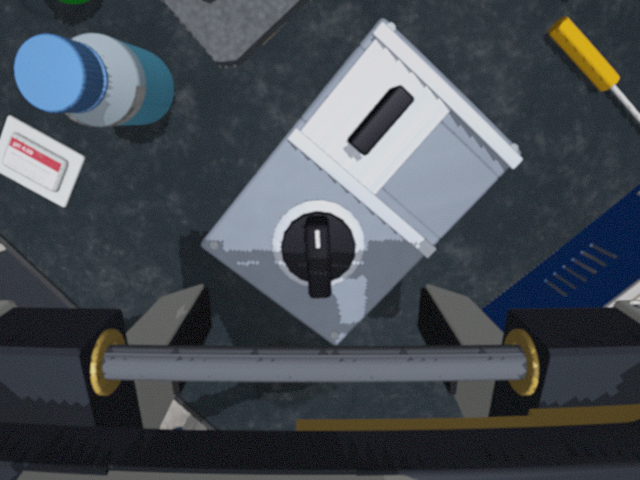

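```bash
python3 -c "
from h import *
c=load('w1')
w=on_z(c,[(317,214),(319,279)],105); print('wing',w,w.mean(0),np.degrees(np.arctan2(*(w[0]-w[1])[[1,0]])),np.linalg.norm(w[0]-w[1]))
print('skirt',on_z(c,[(318,246)],81)); print('ring',on_z(c,[(319.5,244)],71))
h=on_z(c,[(403,91),(362,141)],102); print('handle',h,h.mean(0),np.arctan2(*(h[0]-h[1])[[1,0]]),np.linalg.norm(h[0]-h[1]))
n=on_z(c,[(203,243),(336,344)],70); print('near edge',n,np.linalg.norm(n[0]-n[1]))
togo([514.5,-100.9,85],-41)"
```

```text
wing [[ 534.648  -78.131  105.   ]
 [ 510.34  -108.535  105.   ]] [522.494 -93.333 105.   ] 51.35770691935037 38.92655796400484
skirt [[517.887 -99.038  81.   ]]
ring [[ 517.395 -101.259   71.   ]]
handle [[610.421 -57.602 102.   ]
 [578.317 -63.746 102.   ]] [594.369 -60.674 102.   ] 0.18909401157144695 32.68702858423763
near edge [[ 459.139  -51.133   70.   ]
 [ 477.363 -166.906   70.   ]] 117.19804057612856
t 1.4 pos [514.267 -97.067 156.193] jaw -40.16572728206495 F [-1.179  1.332 -3.449] Mz [ 0.01   0.059 -0.003] w 91.95908154020864 j6 0.3646600048183243
shift mm [71.169  3.227  2.784] tilt [-0.006  0.005 -1.   ] turn 0.8342727179350504
```

Call:
step_arm(
  targets=[
    [[0.005, 0.002, 0.002, 0], [0.02, 0.0033, 0.0022, 0], [0.035, 0.0033, 0.0022, 0], [0.05, 0.0033, 0.0022, 0], [0.06, 0.0033, 0.0022, 0]],
  ],
)

```text
time: 1.82
tool_pos: [514.2, -101.5, 95.4]
tcp_rot: [-1.516, 1.562, 2.491]
contact_force: [-0.6, -0.3, -0.1]
grip_width: 91.8
```

```bash
python3 -c "
from h import *
togo([515,-100.5,85],-40)"
```

```text
t 1.8167 pos [ 514.205 -101.55    95.431] jaw -40.36921842077194 F [-0.633 -0.283 -0.128] Mz [-0.041 -0.015 -0.011] w 91.83391823609543 j6 0.3597840437389425
shift mm [10.431  0.018 -1.319] tilt [-0.007  0.005 -1.   ] turn -0.36921842077193645
```

Now I'll descend the last 10 mm and close.

Call:
step_arm(
  targets=[
    [[0.003, 0, -0.001, 0], [0.006, 0, -0.001, 0], [0.009, 0, -0.001, 0], [0.0105, 0, -0.001, 0], [0.0105, 0, -0.001, 0]],
  ],
)

```text
time: 2.23
tool_pos: [514.9, -100.9, 85.2]
tcp_rot: [-1.531, 1.562, 2.477]
contact_force: [-0.4, -0.3, 0.4]
grip_width: 91.8
```

Call:
step_arm(
  targets=[
    [[0, 0, 0, 0], [0, 0, 0, 0], [0, 0, 0, 0], [0, 0, 0, 0], [0, 0, 0, 0]],
  ],
  jaw=1,
)

```text
time: 2.65
tool_pos: [515.0, -100.9, 85.3]
tcp_rot: [-1.542, 1.563, 2.466]
contact_force: [-0.6, -0.1, -0.2]
grip_width: 62.6
```

Call:
step_arm(
  targets=[
    [[0, 0, 0, 0], [0, 0, 0, 0], [0, 0, 0, 0], [0, 0, 0, 0], [0, 0, 0, 0]],
  ],
)

```text
time: 3.07
tool_pos: [515.0, -100.9, 85.3]
tcp_rot: [-1.542, 1.563, 2.466]
contact_force: [0.3, -0.5, -0.6]
grip_width: 29.6
```

```bash
python3 -c "
from h import *
shot('scene','s2')
togo([515,-100.5,85],-40)"
```

```text
t 3.1167 pos [ 514.951 -100.856   85.33 ] jaw -40.384184906781776 F [-0.708 -0.008  0.548] Mz [-0.041 -0.1   -0.005] w 25.715467326015855 j6 0.36171126773940504
shift mm [ 0.331 -0.191 -0.303] tilt [-0.006  0.005 -1.   ] turn -0.3841849067817762
```

Call:
step_arm(
  targets=[
    [[0, 0, 0, 0], [0, 0, 0, 0], [0, 0, 0, 0], [0, 0, 0, 0], [0, 0, 0, 0]],
  ],
)

```text
time: 3.53
tool_pos: [515.9, -101.8, 85.3]
tcp_rot: [-1.57, 1.565, 2.437]
contact_force: [3.2, -4.7, -4.8]
grip_width: 13.8
```

```bash
python3 -c "
from h import *
togo([515,-100.5,85],-40)"
```

```text
t 3.5333 pos [ 515.902 -101.776   85.348] jaw -40.409653898810426 F [ 3.245 -4.732 -4.768] Mz [-0.766 -0.602 -0.166] w 13.832969549452073 j6 0.3619950332977406
shift mm [ 0.356 -1.512 -0.387] tilt [-0.004  0.004 -1.   ] turn -0.4096538988104257
```

Call:
step_arm(
  targets=[
    [[0, 0, 0, 3], [0, 0, 0, 6], [0, 0, 0, 9], [0, 0, 0, 12], [0, 0, 0, 12.5]],
  ],
)

```text
time: 3.95
tool_pos: [515.6, -101.5, 85.3]
tcp_rot: [-1.343, 1.564, 2.444]
contact_force: [-0.4, 1.0, 0.2]
grip_width: 13.6
```

```bash
cat >> h.py <<'E'
def feel():
    o=bot.get_obs(); M=R.from_euler('xyz',o["tcp_rot"]).as_matrix()
    ja=np.degrees(np.arctan2(M[1,1],M[0,1])); 
    print("t",o["time"],"pos",o["tool_pos"],"jaw",ja,"knob~",np.radians(-40.41-ja)+.047,"F",o["contact_force"],"M",o["moment"],"tau6",o["tau"][5],"w",o["grip_width"])
E
python3 -c "
from h import *
feel()"
```

```text
t 3.95 pos [ 515.623 -101.502   85.334] jaw -53.02408415677154 knob~ 0.2671573006593161 F [-0.351  1.011  0.247] M [ 0.143 -0.049 -0.097] tau6 0.38013311102986336 w 13.59625510844325
```

Call:
step_arm(
  targets=[
    [[0, 0, 0, 0.5], [0, 0, 0, 1.0], [0, 0, 0, 1.5], [0, 0, 0, 2], [0, 0, 0, 2.5]],
  ],
)

```text
time: 4.37
tool_pos: [515.6, -101.4, 85.3]
tcp_rot: [-1.303, 1.564, 2.44]
contact_force: [0.5, 0.6, -0.7]
grip_width: 14.0
```

```bash
python3 -c "
from h import *
feel()"
```

```text
t 4.3667 pos [ 515.608 -101.415   85.328] jaw -55.54111186705325 knob~ 0.31108772156766584 F [ 0.476  0.563 -0.659] M [ 0.095 -0.045  0.228] tau6 0.05452639306895435 w 13.964702151825309
```

Call:
step_arm(
  targets=[
    [[0, 0, 0, 0.5], [0, 0, 0, 1.0], [0, 0, 0, 1.5], [0, 0, 0, 2], [0, 0, 0, 2.5]],
  ],
)

```text
time: 4.78
tool_pos: [515.6, -101.4, 85.3]
tcp_rot: [-1.262, 1.564, 2.437]
contact_force: [-0.4, 1.0, 0.5]
grip_width: 13.8
```

```bash
python3 -c "
from h import *
feel()"
```

```text
t 4.7833 pos [ 515.559 -101.36    85.337] jaw -58.09076487351769 knob~ 0.35558756131384256 F [-0.444  0.993  0.454] M [ 0.108 -0.01   0.181] tau6 0.020093826460652053 w 13.752580993288843
```

Call:
step_arm(
  targets=[
    [[0, 0, 0, 0.5], [0, 0, 0, 1.0], [0, 0, 0, 1.5], [0, 0, 0, 2], [0, 0, 0, 2.5]],
  ],
)

```text
time: 5.2
tool_pos: [515.5, -101.3, 85.3]
tcp_rot: [-1.223, 1.564, 2.431]
contact_force: [-1.5, 1.0, 0.4]
grip_width: 13.7
```

```bash
python3 -c "
from h import *
feel()"
```

```text
t 5.2 pos [ 515.51  -101.278   85.327] jaw -60.64063741901816 knob~ 0.4000912327390347 F [-1.537  1.047  0.415] M [ 0.195 -0.065  0.13 ] tau6 0.0018314080807613209 w 13.679071255444185
```

Call:
step_arm(
  targets=[
    [[0, 0, 0, 0.5], [0, 0, 0, 1.0], [0, 0, 0, 1.5], [0, 0, 0, 2], [0, 0, 0, 2.5]],
  ],
)

```text
time: 5.62
tool_pos: [515.4, -101.2, 85.3]
tcp_rot: [-1.178, 1.564, 2.431]
contact_force: [-0.7, 1.0, 1.6]
grip_width: 13.9
```

```bash
python3 -c "
from h import *
feel()"
```

```text
t 5.6167 pos [ 515.439 -101.201   85.317] jaw -63.188848143625314 knob~ 0.44456589991805995 F [-0.662  1.026  1.645] M [ 0.26  -0.049  0.18 ] tau6 0.059009380638599396 w 13.91239453022418
```

Call:
step_arm(
  targets=[
    [[0, 0, 0, 0.5], [0, 0, 0, 1.0], [0, 0, 0, 1.5], [0, 0, 0, 2], [0, 0, 0, 2.5]],
  ],
)

```text
time: 6.03
tool_pos: [515.4, -101.1, 85.3]
tcp_rot: [-1.141, 1.563, 2.424]
contact_force: [-1.0, 1.1, 2.2]
grip_width: 14.0
```

```bash
python3 -c "
from h import *
feel()"
```

```text
t 6.0333 pos [ 515.412 -101.09    85.301] jaw -65.73689819755349 knob~ 0.48903776286472567 F [-0.99   1.087  2.249] M [0.363 0.06  0.19 ] tau6 0.01202319748699665 w 14.022780405661804
```

Steady drag so far, so I'll continue.

Call:
step_arm(
  targets=[
    [[0, 0, 0, 0.5], [0, 0, 0, 1.0], [0, 0, 0, 1.5], [0, 0, 0, 2], [0, 0, 0, 2.5]],
  ],
)

```text
time: 6.45
tool_pos: [515.3, -101.0, 85.3]
tcp_rot: [-1.098, 1.563, 2.422]
contact_force: [-0.9, 2.0, 0.8]
grip_width: 13.5
```

```bash
python3 -c "
from h import *
feel()"
```

```text
t 6.45 pos [ 515.326 -101.024   85.285] jaw -68.29129993639256 knob~ 0.5336204836261359 F [-0.891  1.964  0.835] M [0.374 0.074 0.133] tau6 0.006658983766101301 w 13.523151593603751
```

Call:
step_arm(
  targets=[
    [[0, 0, 0, 0.5], [0, 0, 0, 1.0], [0, 0, 0, 1.5], [0, 0, 0, 2], [0, 0, 0, 2.5]],
  ],
)

```text
time: 6.87
tool_pos: [515.3, -101.0, 85.3]
tcp_rot: [-1.067, 1.563, 2.409]
contact_force: [-0.8, 2.4, 1.4]
grip_width: 13.4
```

```bash
python3 -c "
from h import *
feel()"
```

```text
t 6.8667 pos [ 515.35  -100.959   85.301] jaw -70.84113829617843 knob~ 0.5781235583980511 F [-0.827  2.44   1.383] M [ 0.496 -0.002  0.211] tau6 0.0743052433244884 w 13.396356283664106
```

Call:
step_arm(
  targets=[
    [[0, 0, 0, 0.5], [0, 0, 0, 1.0], [0, 0, 0, 1.5], [0, 0, 0, 2], [0, 0, 0, 2.5]],
  ],
)

```text
time: 7.28
tool_pos: [515.3, -100.8, 85.3]
tcp_rot: [-1.031, 1.563, 2.401]
contact_force: [-0.1, 2.5, 0.3]
grip_width: 13.8
```

```bash
python3 -c "
from h import *
feel()"
```

```text
t 7.2833 pos [ 515.306 -100.848   85.309] jaw -73.39099061804905 knob~ 0.6226268768543155 F [-0.126  2.452  0.312] M [0.509 0.062 0.252] tau6 0.028824238688685 w 13.794030978991943
```

Call:
step_arm(
  targets=[
    [[0, 0, 0, 0.5], [0, 0, 0, 1.0], [0, 0, 0, 1.5], [0, 0, 0, 2], [0, 0, 0, 2.5]],
  ],
)

```text
time: 7.7
tool_pos: [515.3, -100.8, 85.3]
tcp_rot: [-0.998, 1.563, 2.389]
contact_force: [-0.7, 3.2, 2.6]
grip_width: 13.5
```

```bash
python3 -c "
from h import *
feel()"
```

```text
t 7.7 pos [ 515.291 -100.77    85.328] jaw -75.94294611848503 knob~ 0.667166902701303 F [-0.69   3.218  2.607] M [0.605 0.1   0.093] tau6 -0.01797007047571242 w 13.483523627527138
```

Call:
step_arm(
  targets=[
    [[0, 0, 0, 0.5], [0, 0, 0, 1.0], [0, 0, 0, 1.5], [0, 0, 0, 2], [0, 0, 0, 2.5]],
  ],
)

```text
time: 8.12
tool_pos: [515.3, -100.7, 85.3]
tcp_rot: [-0.963, 1.563, 2.38]
contact_force: [-1.0, 4.3, 2.1]
grip_width: 13.8
```

```bash
python3 -c "
from h import *
feel()"
```

```text
t 8.1167 pos [ 515.259 -100.669   85.309] jaw -78.49940725198233 knob~ 0.7117855666800973 F [-1.013  4.293  2.11 ] M [0.696 0.057 0.09 ] tau6 -0.0431268650572747 w 13.829650245901103
```

Call:
step_arm(
  targets=[
    [[0, 0, 0, 0.5], [0, 0, 0, 1.0], [0, 0, 0, 1.5], [0, 0, 0, 2], [0, 0, 0, 2.5]],
  ],
)

```text
time: 8.53
tool_pos: [515.3, -100.6, 85.3]
tcp_rot: [-0.933, 1.563, 2.365]
contact_force: [-0.9, 3.7, 2.0]
grip_width: 13.6
```

```bash
python3 -c "
from h import *
feel()"
```

```text
t 8.5333 pos [ 515.256 -100.581   85.347] jaw -81.04484577353955 knob~ 0.7562118497883673 F [-0.898  3.7    1.983] M [0.753 0.02  0.12 ] tau6 -0.012639311898965389 w 13.563343249442141
```

Call:
step_arm(
  targets=[
    [[0, -0.0005, 0, 0.5], [0, -0.0005, 0, 1.0], [0, -0.0005, 0, 1.5], [0, -0.0005, 0, 2], [0, -0.0005, 0, 2.5]],
  ],
)

```text
time: 8.95
tool_pos: [515.3, -100.5, 85.4]
tcp_rot: [-0.843, 1.563, 2.411]
contact_force: [-0.1, -0.8, 0.6]
grip_width: 14.2
```

```bash
python3 -c "
from h import *
feel()"
```

```text
t 8.95 pos [ 515.272 -100.458   85.355] jaw -83.57196554580904 knob~ 0.8003184104067191 F [-0.146 -0.781  0.557] M [-0.004  0.026  0.468] tau6 0.2954660262912512 w 14.189432074909815
```

Call:
step_arm(
  targets=[
    [[0, -0.0003, 0, 0.5], [0, -0.0003, 0, 1.0], [0, -0.0003, 0, 1.5], [0, -0.0003, 0, 2], [0, -0.0003, 0, 2.5]],
  ],
)

```text
time: 9.37
tool_pos: [515.3, -100.4, 85.4]
tcp_rot: [-0.75, 1.564, 2.46]
contact_force: [-0.8, -2.1, -0.2]
grip_width: 14.0
```

```bash
python3 -c "
from h import *
feel()"
```

```text
t 9.3667 pos [ 515.261 -100.406   85.356] jaw -86.09657392564549 knob~ 0.8443811389583049 F [-0.772 -2.123 -0.245] M [-0.244  0.051  0.656] tau6 0.5365322716534138 w 13.951392402424046
```

Call:
step_arm(
  targets=[
    [[0, 0, 0, 0.5], [0, 0, 0, 1.0], [0, 0, 0, 1.5], [0, 0, 0, 2], [0, 0, 0, 2.5]],
  ],
)

```text
time: 9.78
tool_pos: [515.2, -100.2, 85.3]
tcp_rot: [-0.751, 1.563, 2.414]
contact_force: [-0.9, -0.1, 0.5]
grip_width: 13.5
```

```bash
python3 -c "
from h import *
feel()"
```

```text
t 9.7833 pos [ 515.232 -100.234   85.33 ] jaw -88.68682813472078 knob~ 0.8895896033703103 F [-0.904 -0.098  0.542] M [-0.002  0.046  0.157] tau6 -0.009379323455505073 w 13.476200735056478
```

There's a leap at about 0.80–0.85. The dip before it was sampled too coarsely, so I'll turn back and scan again in finer steps.

Call:
step_arm(
  targets=[
    [[0, 0, 0, -3], [0, 0, 0, -6], [0, 0, 0, -9], [0, 0, 0, -11], [0, 0, 0, -11]],
  ],
)

```text
time: 10.2
tool_pos: [515.2, -100.6, 85.3]
tcp_rot: [-0.937, 1.563, 2.419]
contact_force: [-1.9, -2.5, 0.5]
grip_width: 13.3
```

Call:
step_arm(
  targets=[
    [[0, 0, 0, 0.3], [0, 0, 0, 0.6], [0, 0, 0, 0.8], [0, 0, 0, 1.0], [0, 0, 0, 1.2]],
  ],
)

```text
time: 10.62
tool_pos: [515.2, -100.6, 85.3]
tcp_rot: [-0.914, 1.563, 2.42]
contact_force: [-1.7, -1.7, -0.0]
grip_width: 13.6
```

```bash
python3 -c "
from h import *
feel()"
```

```text
t 10.6167 pos [ 515.217 -100.594   85.316] jaw -78.97779788425746 knob~ 0.7201350583239956 F [-1.726 -1.673 -0.005] M [-0.209 -0.031 -0.329] tau6 -0.34272671677172184 w 13.646024040049344
```

Call:
step_arm(
  targets=[
    [[0, 0, 0, 0.2], [0, 0, 0, 0.4], [0, 0, 0, 0.6], [0, 0, 0, 0.8], [0, 0, 0, 1]],
  ],
)

```text
time: 11.03
tool_pos: [515.2, -100.6, 85.3]
tcp_rot: [-0.893, 1.564, 2.424]
contact_force: [-0.6, -0.8, 0.4]
grip_width: 13.8
```

```bash
python3 -c "
from h import *
feel()"
```

```text
t 11.0333 pos [ 515.24  -100.561   85.323] jaw -79.97778220583422 knob~ 0.7375880772038319 F [-0.626 -0.804  0.42 ] M [-0.249  0.001 -0.046] tau6 -0.11637764051556587 w 13.82567357930948
```

Call:
step_arm(
  targets=[
    [[0, 0, 0, 0.2], [0, 0, 0, 0.4], [0, 0, 0, 0.6], [0, 0, 0, 0.8], [0, 0, 0, 1]],
  ],
)

```text
time: 11.45
tool_pos: [515.2, -100.5, 85.3]
tcp_rot: [-0.863, 1.564, 2.436]
contact_force: [-1.3, -0.5, 0.2]
grip_width: 13.8
```

```bash
python3 -c "
from h import *
feel()"
```

```text
t 11.45 pos [ 515.244 -100.54    85.314] jaw -80.97426300272411 knob~ 0.7549799480424575 F [-1.311 -0.494  0.175] M [-0.141  0.061  0.141] tau6 0.11891466099768877 w 13.798340530644289
```

Call:
step_arm(
  targets=[
    [[0, 0, 0, 0.2], [0, 0, 0, 0.4], [0, 0, 0, 0.6], [0, 0, 0, 0.8], [0, 0, 0, 1]],
  ],
)

```text
time: 11.87
tool_pos: [515.3, -100.5, 85.4]
tcp_rot: [-0.845, 1.564, 2.437]
contact_force: [-0.4, -0.3, -0.1]
grip_width: 13.8
```

```bash
python3 -c "
from h import *
feel()"
```

```text
t 11.8667 pos [ 515.254 -100.513   85.361] jaw -81.97803641258248 knob~ 0.7724990989884565 F [-0.354 -0.339 -0.119] M [-0.198  0.094  0.382] tau6 0.31623171642422676 w 13.800581106535926
```

Call:
step_arm(
  targets=[
    [[0, 0, 0, 0.2], [0, 0, 0, 0.4], [0, 0, 0, 0.6], [0, 0, 0, 0.8], [0, 0, 0, 1]],
  ],
)

```text
time: 12.28
tool_pos: [515.3, -100.5, 85.4]
tcp_rot: [-0.826, 1.564, 2.438]
contact_force: [-0.3, -0.8, 0.7]
grip_width: 13.9
```

```bash
python3 -c "
from h import *
feel()"
```

```text
t 12.2833 pos [ 515.285 -100.511   85.363] jaw -82.98686926519403 knob~ 0.7901065538688147 F [-0.259 -0.808  0.688] M [-0.089  0.045  0.562] tau6 0.4665848147124052 w 13.910633321012762
```

Call:
step_arm(
  targets=[
    [[0, 0, 0, 0.2], [0, 0, 0, 0.4], [0, 0, 0, 0.6], [0, 0, 0, 0.8], [0, 0, 0, 1]],
  ],
)

```text
time: 12.7
tool_pos: [515.2, -100.5, 85.3]
tcp_rot: [-0.796, 1.564, 2.451]
contact_force: [-1.0, -0.0, 1.8]
grip_width: 14.0
```

```bash
python3 -c "
from h import *
feel()"
```

```text
t 12.7 pos [ 515.241 -100.488   85.323] jaw -83.99655423233935 knob~ 0.8077288809533912 F [-1.046 -0.008  1.779] M [-0.119  0.032  0.682] tau6 0.5910860560834408 w 13.99681326561146
```

The moment ramps elastically about a zero crossing near 0.745–0.755, so the knob is being held in the notch there. I'll turn back to that angle and check the moment before releasing.

Call:
step_arm(
  targets=[
    [[0, 0, 0, -1], [0, 0, 0, -2], [0, 0, 0, -3], [0, 0, 0, -3], [0, 0, 0, -3]],
  ],
)

```text
time: 13.12
tool_pos: [515.2, -100.5, 85.3]
tcp_rot: [-0.861, 1.563, 2.438]
contact_force: [-1.1, -1.4, 0.5]
grip_width: 13.9
```

```bash
python3 -c "
from h import *
feel()"
```

```text
t 13.1167 pos [ 515.231 -100.54    85.32 ] jaw -81.02087455522152 knob~ 0.7557934731030035 F [-1.091 -1.441  0.454] M [-0.177  0.099  0.139] tau6 0.09641984011977911 w 13.944737793364474
```

Moment is near zero in the notch, so I'll release and go up.

Call:
step_arm(
  targets=[
    [[0, 0, 0, 0], [0, 0, 0, 0], [0, 0, 0, 0], [0, 0, 0, 0], [0, 0, 0, 0]],
  ],
  jaw=0.5,
)

```text
time: 13.53
tool_pos: [515.3, -100.5, 85.3]
tcp_rot: [-0.877, 1.564, 2.421]
contact_force: [0.3, -0.1, -0.6]
grip_width: 42.5
```

Call:
step_arm(
  targets=[
    [[-0.01, 0, 0, 0], [-0.025, 0, 0, 0], [-0.04, 0, 0, 0], [-0.055, 0, 0, 0], [-0.06, 0, 0, 0]],
  ],
)

```text
time: 13.95
tool_pos: [516.8, -101.1, 148.1]
tcp_rot: [-1.326, 1.567, 1.972]
contact_force: [0.2, -0.8, -0.1]
grip_width: 46.1
```

Call:
step_arm(
  targets=[
    [[0, 0, 0, 0], [0, 0, 0, 0], [0, 0, 0, 0], [0, 0, 0, 0], [0, 0, 0, 0]],
  ],
  jaw=1,
)

```text
time: 14.37
tool_pos: [516.4, -101.0, 147.4]
tcp_rot: [-1.103, 1.566, 2.195]
contact_force: [0.7, -0.3, -1.0]
grip_width: 16.8
```

```bash
python3 -c "
from h import *
feel(); shot('wrist','w3')
r=R.from_euler('z',.163)
hc=np.array([591.5,-62.5,0]); P=hc+r.apply([0,26,0]); print(P)
togo([P[0],P[1],150],-81)"
```

```text
t 14.3667 pos [ 516.402 -100.966  147.368] jaw -81.02760456222133 knob~ 0.7559109338838322 F [ 0.678 -0.273 -0.967] M [ 0.037 -0.021 -0.001] tau6 -0.00022363131847669138 w 16.79373352943366
[587.281 -36.845   0.   ]
t 14.4167 pos [ 516.48  -101.018  147.463] jaw -81.02692626901607 F [-0.53   0.25   0.568] Mz [-0.001 -0.034  0.032] w 13.035444576337346 j6 1.072192615298054
shift mm [ -2.48  -52.356 -79.938] tilt [-0.003  0.004 -1.   ] turn -0.02692626901607298
```

View pics/w3.png

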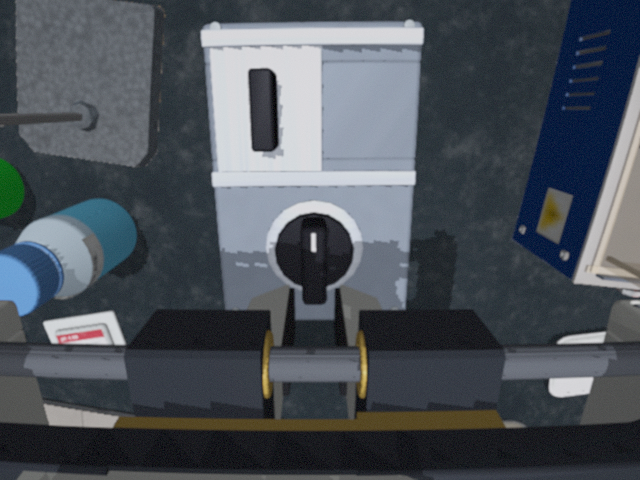

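The wing is upright at (314,250), aligned with the jaws, so the knob stayed at about 0.755. The handle is still shut at (262,108). I'll turn the closed gripper to set the jaw axis along chamber x, which keeps its body away from the stand rod at about (85,117).

Call:
step_arm(
  targets=[
    [[0, 0, 0, -5], [0, 0, 0, -12], [0, 0, 0, -19], [0, 0, 0, -26], [0, 0, 0, -33]],
  ],
)

```text
time: 14.83
tool_pos: [516.3, -101.0, 147.0]
tcp_rot: [-1.605, 1.565, 2.276]
contact_force: [0.0, 1.0, 0.3]
grip_width: 0.5
```

Call:
step_arm(
  targets=[
    [[0, 0, 0, -7], [0, 0, 0, -14], [0, 0, 0, -21], [0, 0, 0, -28], [0, 0, 0, -35]],
  ],
)

```text
time: 15.25
tool_pos: [516.1, -100.9, 146.6]
tcp_rot: [-2.159, 1.565, 2.338]
contact_force: [-0.4, -0.4, 1.4]
grip_width: 0.2
```

```bash
python3 -c "
from h import *
c=load('w3'); print('rod',on_z(c,[(85,117)],10)); h=on_z(c,[(261,70),(266,140)],102); print(h,h.mean(0))
r=R.from_euler('z',.163)
P=np.array([591.5,-62.5,0])+r.apply([0,27,0]); print(P)
togo([P[0],P[1],147],9.3)"
```

```text
rod [[567.851  76.74   10.   ]]
[[611.411 -60.045 102.   ]
 [579.106 -66.551 102.   ]] [595.258 -63.298 102.   ]
[587.118 -35.858   0.   ]
t 15.25 pos [ 516.101 -100.897  146.568] jaw -12.33798452617263 F [-0.435 -0.38   1.426] Mz [-0.044 -0.067 -0.002] w 0.19323871031168915 j6 -0.1267189113392244
shift mm [ -0.447  55.477 -78.714] tilt [-0.004  0.005 -1.   ] turn -21.63798452617263
```

Call:
step_arm(
  targets=[
    [[0, 0.008, -0.012, -5], [0, 0.02, -0.028, -11], [0, 0.032, -0.046, -16], [0, 0.045, -0.064, -21.6], [0, 0.0555, -0.0787, -21.6]],
  ],
)

```text
time: 15.67
tool_pos: [587.9, -34.8, 146.1]
tcp_rot: [-2.521, 1.564, 2.358]
contact_force: [-0.0, -1.0, -0.3]
grip_width: 0.3
```

Call:
step_arm(
  targets=[
    [[0, 0, 0, 0], [0.01, 0, 0, 0], [0.02, 0, 0, 0], [0.03, 0, 0, 0], [0.04, 0, 0, 0]],
  ],
)

```text
time: 16.08
tool_pos: [586.6, -35.3, 104.5]
tcp_rot: [-2.383, 1.563, 2.495]
contact_force: [-0.0, 0.2, -0.5]
grip_width: 0.3
```

```bash
python3 -c "
from h import *
togo([587.1,-35.9,83],9.3)"
```

```text
t 16.0833 pos [586.614 -35.304 104.476] jaw 9.501052237445077 F [-0.003  0.182 -0.537] Mz [ 0.044 -0.131  0.033] w 0.3135930518214963 j6 -0.36025249848781243
shift mm [21.469  0.503  0.796] tilt [-0.007  0.005 -1.   ] turn 0.20105223744507583
```

Call:
step_arm(
  targets=[
    [[0.005, 0, 0, 0], [0.01, 0, 0, 0], [0.015, 0, 0, 0], [0.02, 0, 0, 0], [0.02, 0, 0, 0]],
  ],
)

```text
time: 16.5
tool_pos: [586.0, -35.2, 83.5]
tcp_rot: [-2.323, 1.561, 2.555]
contact_force: [-0.3, -0.1, -0.1]
grip_width: 0.3
```

Call:
step_arm(
  targets=[
    [[0, 0, 0.002, 0], [0, 0, 0.004, 0], [0, 0, 0.006, 0], [0, 0, 0.008, 0], [0, 0, 0.01, 0]],
  ],
)

```text
time: 16.92
tool_pos: [587.9, -45.4, 83.8]
tcp_rot: [-2.352, 1.562, 2.526]
contact_force: [0.7, 0.0, -0.8]
grip_width: 0.4
```

```bash
python3 -c "
from h import *
feel()"
```

```text
t 16.9167 pos [587.893 -45.376  83.78 ] jaw 9.4865347407697 knob~ -0.8238588165621664 F [ 0.726  0.042 -0.816] M [-0.026 -0.152 -0.022] tau6 0.04955233773216605 w 0.4377324189737933
```

Call:
step_arm(
  targets=[
    [[0, 0, 0.0005, 0], [0, 0, 0.001, 0], [0, 0, 0.0015, 0], [0, 0, 0.002, 0], [0, 0, 0.0025, 0]],
  ],
)

```text
time: 17.33
tool_pos: [588.3, -47.7, 83.8]
tcp_rot: [-2.354, 1.562, 2.524]
contact_force: [-0.9, 1.0, 0.3]
grip_width: 0.3
```

```bash
python3 -c "
from h import *
feel()"
```

```text
t 17.3333 pos [588.254 -47.691  83.818] jaw 9.498500499805266 knob~ -0.8240676584548374 F [-0.858  1.001  0.268] M [ 0.19  -0.078 -0.064] tau6 0.0128278523334302 w 0.312583138623774
```

Call:
step_arm(
  targets=[
    [[0, 0, 0.0005, 0], [0, 0, 0.001, 0], [0, 0, 0.0015, 0], [0, 0, 0.002, 0], [0, 0, 0.0025, 0]],
  ],
)

```text
time: 17.75
tool_pos: [588.7, -50.2, 83.8]
tcp_rot: [-2.357, 1.562, 2.521]
contact_force: [-1.5, 1.4, 1.6]
grip_width: 0.4
```

Call:
step_arm(
  targets=[
    [[0, 0, 0.0005, 0], [0, 0, 0.001, 0], [0, 0, 0.0015, 0], [0, 0, 0.002, 0], [0, 0, 0.0025, 0]],
  ],
)

```text
time: 18.17
tool_pos: [589.1, -52.7, 83.8]
tcp_rot: [-2.358, 1.562, 2.52]
contact_force: [-0.1, 1.8, 1.1]
grip_width: 0.8
```

Call:
step_arm(
  targets=[
    [[0, 0, 0.0005, 0], [0, 0, 0.001, 0], [0, 0, 0.0015, 0], [0, 0, 0.002, 0], [0, 0, 0.0025, 0]],
  ],
)

```text
time: 18.58
tool_pos: [589.6, -55.3, 83.8]
tcp_rot: [-2.36, 1.562, 2.518]
contact_force: [-0.9, 1.5, 0.0]
grip_width: 0.3
```

```bash
python3 -c "
from h import *
feel(); c=shot('top','t4'); im=c['color'][150:275,255:365,::-1]
cv2.imwrite('pics/crop4.png',cv2.resize(im,None,fx=4.8,fy=4.8,interpolation=cv2.INTER_CUBIC))"
```

```text
t 18.5833 pos [589.554 -55.264  83.818] jaw 9.493439863324209 knob~ -0.8239793336859964 F [-0.904  1.523  0.016] M [ 0.251 -0.054 -0.025] tau6 0.012326822325121611 w 0.32708086344735765
```

View pics/crop4.png

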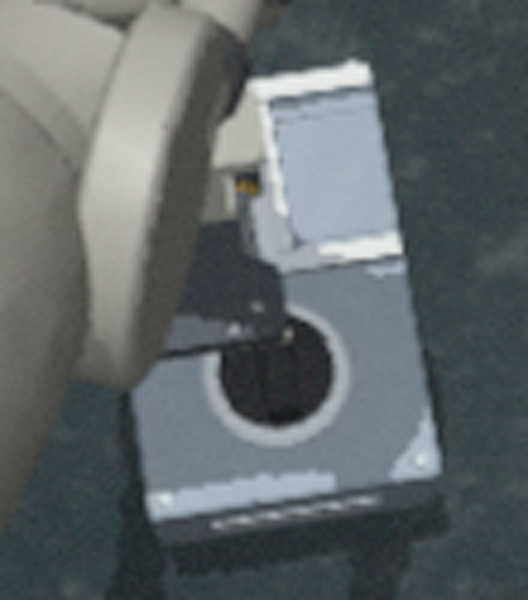

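The cover edge moved right, from about 250 to 272 in the crop (about 8 mm), with only 1.5 N, so it's free. I'll keep sliding it.

Call:
step_arm(
  targets=[
    [[0, 0, 0.003, 0], [0, 0, 0.006, 0], [0, 0, 0.009, 0], [0, 0, 0.012, 0], [0, 0, 0.015, 0]],
  ],
)

```text
time: 19.05
tool_pos: [592.1, -70.6, 83.8]
tcp_rot: [-2.352, 1.562, 2.526]
contact_force: [-0.6, 1.3, 1.6]
grip_width: 0.8
```

Call:
step_arm(
  targets=[
    [[0, 0, 0.003, 0], [0, 0, 0.006, 0], [0, 0, 0.009, 0], [0, 0, 0.012, 0], [0, 0, 0.015, 0]],
  ],
)

```text
time: 19.47
tool_pos: [594.7, -85.7, 83.7]
tcp_rot: [-2.354, 1.562, 2.523]
contact_force: [-0.5, 1.4, 1.0]
grip_width: 0.3
```

Call:
step_arm(
  targets=[
    [[0, 0, 0.001, 0], [0, 0, 0.002, 0], [0, 0, 0.003, 0], [0, 0, 0.004, 0], [0, 0, 0.005, 0]],
  ],
)

```text
time: 19.88
tool_pos: [595.5, -90.6, 83.7]
tcp_rot: [-2.356, 1.562, 2.522]
contact_force: [0.1, 1.7, 1.1]
grip_width: 0.3
```

Call:
step_arm(
  targets=[
    [[0, 0, 0.0005, 0], [0, 0, 0.001, 0], [0, 0, 0.0015, 0], [0, 0, 0.002, 0], [0, 0, 0.0025, 0]],
  ],
)

```text
time: 20.3
tool_pos: [595.9, -93.1, 83.7]
tcp_rot: [-2.358, 1.562, 2.52]
contact_force: [-0.5, 1.2, 1.1]
grip_width: 0.4
```

Call:
step_arm(
  targets=[
    [[0, 0, 0.0004, 0], [0, 0, 0.0008, 0], [0, 0, 0.0012, 0], [0, 0, 0.0016, 0], [0, 0, 0.002, 0]],
  ],
)

```text
time: 20.72
tool_pos: [596.2, -95.1, 83.7]
tcp_rot: [-2.358, 1.562, 2.52]
contact_force: [-0.6, 2.2, 1.1]
grip_width: -0.1
```

Call:
step_arm(
  targets=[
    [[0, 0, 0.0002, 0], [0, 0, 0.0004, 0], [0, 0, 0.0006, 0], [0, 0, 0.0008, 0], [0, 0, 0.001, 0]],
  ],
)

```text
time: 21.13
tool_pos: [596.2, -95.2, 83.7]
tcp_rot: [-2.437, 1.561, 2.441]
contact_force: [-1.6, 6.5, 3.0]
grip_width: 0.3
```

The cover is at its stop: force rose to 6.5 N with no further motion. I'll back off and go up, then look.

Call:
step_arm(
  targets=[
    [[0, 0, -0.003, 0], [0, 0, -0.008, 0], [0, 0, -0.014, 0], [0, 0, -0.016, 0], [-0.005, 0, -0.016, 0]],
  ],
)

```text
time: 21.55
tool_pos: [592.9, -78.8, 88.0]
tcp_rot: [-2.348, 1.559, 2.531]
contact_force: [0.5, 0.1, -0.2]
grip_width: 0.5
```

Call:
step_arm(
  targets=[
    [[-0.015, 0, 0, 0], [-0.035, 0, 0, 0], [-0.055, 0, 0, 0], [-0.075, 0, 0, 0], [-0.09, 0, 0, 0]],
  ],
)

```text
time: 21.97
tool_pos: [594.3, -79.7, 180.3]
tcp_rot: [-2.405, 1.561, 2.474]
contact_force: [-0.1, -0.0, 0.1]
grip_width: 0.6
```

Call:
step_arm(
  targets=[
    [[-0.02, -0.02, 0, 0], [-0.04, -0.05, 0, 0], [-0.05, -0.08, 0, 0], [-0.06, -0.11, 0, 0], [-0.06, -0.14, 0, 0]],
  ],
)

```text
time: 22.38
tool_pos: [456.2, -103.8, 243.5]
tcp_rot: [-2.585, 1.566, 2.295]
contact_force: [0.2, -0.3, 1.1]
grip_width: 0.5
```

Call:
step_arm(
  targets=[
    [[0, 0, 0, 0], [0, 0, 0, 0], [0, 0, 0, 0], [0, 0, 0, 0], [0, 0, 0, 0]],
  ],
)

```text
time: 22.8
tool_pos: [457.0, -103.8, 243.1]
tcp_rot: [-2.565, 1.565, 2.315]
contact_force: [0.5, -0.2, 0.1]
grip_width: 0.4
```

```bash
python3 -c "
from h import *
feel(); c=shot('top','t5'); w=shot('wrist','w5')
cv2.imwrite('pics/both.png',cv2.resize(np.hstack([c['color'],w['color']])[:,:,::-1],(800,300)))"
```

```text
t 22.8 pos [ 457.02  -103.755  243.137] jaw 9.588020205386833 knob~ -0.8256300720626517 F [ 0.531 -0.177  0.096] M [ 0.021 -0.118  0.014] tau6 0.003229483336326666 w 0.3891100710248717
```

View pics/both.png

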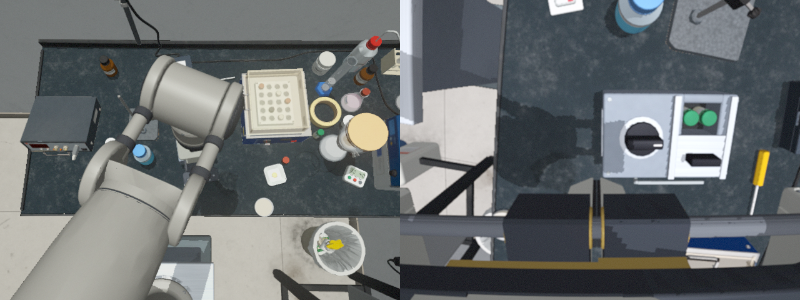

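The wrist half shows the cover open, with both green vials visible at (698,118), the handle at (703,160) and the bottle and sachet in place. The petri dish is unmoved in the top view at (264,207). I'll measure the handle once and hand in.

```bash
python3 -c "
from h import *
c=load('w5'); h=on_z(c,[((703-400)*1.6,158*1.6)],102)[0]; k=on_z(c,[((642-400)*1.6,143*1.6)],105)[0]
d=R.from_euler('z',-.163).apply(h-k); print('handle rel knob, chamber axes',d,'travel',25-d[1])
a=load('top1');b=load('t5')
for n,p in (('bottle',(229,247)),('petri',(422,332))):
    x,y=p; print(n,np.abs(a['color'][y-20:y+20,x-20:x+20].astype(int)-b['color'][y-20:y+20,x-20:x+20]).mean())
print(np.array(bot.get_obs()['dq'])); bot.close_job()"
```

```text
handle rel knob, chamber axes [ 80.742 -20.37   -3.   ] travel 45.36985989633622
bottle 4.82875
petri 1.87375
[-0.002 -0.003  0.005  0.001 -0.002 -0.002]
the job is handed in; nothing more can be done
```

The cover is open at its stop, the gripper is clear of everything, and the job is handed in at about 23 s of the 72 s allowed; no verdict was reported.

**Notch:** I turned the knob clockwise in small steps. Resistance leapt at about 0.80–0.85 rad, so I turned back and scanned again more finely. The torque crossed zero near 0.75 rad, so I released there. The wrist picture showed the knob stayed put. My samples never clearly showed the negative dip itself, only slightly lower drag and then the leap.

**Cover:** I pushed it open with the closed fingers at about 1.5 N. It passed the 3 mm lock point freely and stopped when the force rose to 6.5 N.

**Last checks:**
- **Travel:** by arm motion it is about 48 mm from a contact point known only roughly. A coarse picture measurement gives about 45 mm, just above the 44 mm limit. The firm stop and both vials in view suggest it is fully open.
- **Bystanders:** the bottle and petri dish look unmoved compared with the first pictures. I only saw the sachet at the edge of the wrist picture and did not measure it.

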